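Hang a panel on the studio's drying rail

ROBOT

A 6-joint arm with a two-finger parallel gripper is mounted at the origin on the work surface. World frame = base frame: x ahead of the robot, y to its left, z up, the work surface at z = 0. Lengths are in m, angles in rad, forces in N, time in s.
With the tool pointing down it reaches from about 0.425 to 1.125 m from the base axis. Payload 14.9 kg.
Tool frame: the origin (TCP) lies at the very end of the fingers, on their centre line; the grasp point (between the pads) lies 19 mm behind it; z points along the fingers, y is the direction in which the jaws open and shut (so a half turn about z gives the same grasp; the last joint's range is limited). The gripper opens to 91 mm and grips with 3 to 60 N. Pads are 32 mm wide; open, the fingers measure 118 mm over their backs; the gripper's body (76 mm by 178 mm) begins 60 mm behind the grasp point.
Start: joints at [1.107, 0.379, 1.734, -0, 1.028, -0.033], TCP at [0.292, 0.636, 0.214] pointing down, gripper open.
Joint ranges: [-2.77, 2.77], [-0.74, 2.19], [0, 2.66], [-1.06, 4.2], [0.31, 2.87], [-3.08, 3.08]. Speed limits (rad/s): [1.89, 1.89, 2.39, 3.14, 3.14, 3.14].

INTERFACE

Orientations are given as [roll, pitch, yaw] about the fixed x, y, z axes, in that order (R = Rz(yaw) Ry(pitch) Rx(roll)).
In Python, from station import status, optics, job gives the robot as it stands.
- The arm moves only by the shell command python3 -m crank 'ROWS'. ROWS is JSON, one flat list of numbers, 5 for each row, row after row: the opening, from 0 (shut) to 1 (fully open), then the shift along the tool's x, y, z in cm, then the turn about the tool's z in degrees. In form: [jaw, x, y, z, turn, jaw, x, y, z, turn, ...]. A call has 1 to 20 rows; each row shifts and turns the commanded pose from where the row before left it, along the tool's axes as they then stand; what a row does not reach is not made up. A row lasts 1/10 s, in which the tool goes at most 50 mm and 8.59 degrees, less where a joint would pass 70% of its speed; a pose out of reach is approached as far as the arm can. A call is refused whole if a number of a shift passes 5 or a number of a turn 8.59, either way. A call with a gripper value outside its range is refused whole. The fingers move at their own pace and stop on an object; the grip force is fixed at half the most. Time passes only in rows, so rows that do not move let the fingers close. It gives the time, the measured TCP pose, the force and the opening at its end, in the units of the state.
- status.get_obs(): the state, without advancing time (a new reading comes with each control period).
- optics.snapshot(name): name is "side" or "top" or "wrist"; returns a dict with "color" (384x512x3 uint8, blue, green, red), "fx", "fy", "cx", "cy" (pixels), "rvec" (rotation vector, rad) and "tvec" (3), from world to camera coordinates, as OpenCV has them; the wrist camera has in their place "tool_from_camera" (4x4, takes a point from camera to tool coordinates, whose origin is the TCP and whose axes are the flange's). Camera axes: x right, y down, z forward; pixel columns grow to the right and rows downward; lengths in m; the calibration is good to about 2 mm. A picture is of the moment at which its call begins: read the wrist's pose just before it. There is no depth.
- job.sign_off(): hands the job in, once; it reports no verdict.
The state is a dict: "t": time; "q": joint angles; "joint_velocities": joint speeds; "effort": joint torques, N m; "eef_pos": TCP position; "tool_rot": TCP orientation; "force": force on the tool from outside, world axes, zero at the start; "ft_torque": the same for the moment, N m; "finger_gap": finger opening in m.
Only numpy, scipy, OpenCV 4.12 (cv2) and the standard library are available. Lean on these libraries where they do the work, as an engineer would, in place of code of your own. Each camera call takes 0.05 s, during which the arm holds its last target.

TASK

Draw the steel locking pin out of the drying rail and park it hanging by its head, fully home in the open-sided notch of the bracket behind the rail. Then lift the panel hanger out of its wooden stand and over the rail's front lip, on the robot's left of the pin's bore, and lower it until both hooks are seated behind the lip. Finally slide it along, still hooked behind the lip, right up against the end stop on the robot's right and leave it hanging there, without disturbing the ink stone, paperweight, jar or bowl.

Things in the scene. Friction and masses are not known exactly. Their poses are not given: they have to be found in the camera images.
- rail: Fixed aluminium channel rail, open on top, on two posts. Origin on the table under the front (robot-side) face of its front lip; x across the rail away from the robot, y along it to the robot's left, z up (mm). Front lip: x 0 to 6, top z 160. Channel: x 6 to 36, floor z 130. Back wall: x 36 to 42, top z 160. Ends at y -200 and +220. A strip below the lip (x 0 to 6, z 20 to 46) keeps a hung panel upright
- lip_top (a point): middle of the top of the front lip, 110 mm left of the bore, in the free loading length (rail y +10 to +220); axes as the rail
- bore (a point): mouth of the pin's bore in the channel floor: rail x 17, y 0, z 130 mm; 11 mm wide, 24 deep; axes as the rail
- stop_face (a point): left face (towards rail +y) of the end stop, a steel block 10 mm thick across the channel, top at rail z 164; the point is at rail x 17, y -190, z 160 mm; axes as the rail
- pin: Loose steel locking pin, 90 g, upright in the rail's bore, barring the channel. Origin: centre of its foot; z along the pin to the head. Shank 10 mm diameter, 64 long; above it a round head 26 mm in diameter, 40 tall. In the bore its foot is 106 mm above the table: it must rise 24 mm to leave the bore and 54 mm for the foot to clear the lip and bracket
- pin_collar (a point): centre of the underside of the pin's head, 64 mm above its foot
- notch: Fixed steel bracket behind the rail's back wall: a level plate 54 mm deep (x), 8 thick, top 160 mm above the table, with a 14 mm wide notch along y (parallel to the rail), closed at y -5, open to the left (+y); straight to y +25, then the mouth flares to about 24 mm wide at y +42. Origin on the table under the plate's front edge; axes as the rail; the notch's centre line is at x 27
- notch_seat (a point): where the pin's axis is when home in the notch, on the plate's top (notch x 27, y 0, z 160 mm). Parked, the underside of the pin's head rests on the plate here. Axes as the rail
- hanger: Loose panel hanger, 0.2 to 0.4 kg, upright in the stand's slot. Origin: centre of underside; z up, y along its battens, x the way its hooks point (to the rail). White panel 140 mm wide between battens 150 long, 16 thick: z 0 to 20, 105 to 125. Wooden grip tab on top at the middle: 14 (x) by 30 (y), z 125 to 185. Seated, its origin is 24 mm above the table and 8 to 22 mm before the lip's front face
- hook_right (a point): tip (lowest point) of the right hook: hanger x 32, y -55, z 114 mm. Each hook is 8 mm steel rod, up from the top batten, forward with its underside at z 136, then down at x 28 to 36; the lip goes in the gap from x 8 to 28 and the arms rest on its top. Seated, the tip is at rail z 138; against the stop, at rail y -186
- hook_left (a point): tip (lowest point) of the left hook, hanger x 32, y +55, z 114 mm
- stand: Fixed wooden stand 70 (x) by 130 (y) by 28 mm high with a 20 mm wide slot along y, open at both ends, slot floor 10 mm above the table, in which the hanger stands. Origin: centre of its underside
- inkstone: black ink stone 70 by 130 by 26 mm, loose; leave alone. Origin: centre of underside
- paperweight: dark wooden paperweight bar 30 by 160 by 22 mm, loose; leave alone. Origin: centre of underside
- jar: open glass jar 72 mm diameter, 130 tall, loose; leave alone. Origin: centre of underside
- bowl: white bowl 110 mm diameter, 45 tall, loose; leave alone. Origin: centre of underside
Not all that is in view belongs to the job. Leave any green look-alike of the pin alone. There is more than one size of the hanger; the job needs the middle-sized.

How it is judged:
On the way, in this order (a step that is already met when the one before it is completed fails the run):
1. the pin is parked: drawn out and hanging by its head, home in the notch (horizontal distance between pin_collar and notch_seat below 0.009 m and z of pin_collar in the frame of notch_seat between -0.004 and 0.005 m and angle between pin's own z axis and vertical below 0.15 rad), for 0.2 s.
2. the hanger is seated on the rail left of the bore, both hooks behind the lip (x of hook_left in the frame of rail between 0.006 and 0.036 m and z of each of hook_left, hook_right in the frame of rail below 0.144 m and x of hook_right in the frame of rail between 0.006 and 0.036 m and angle between hanger's own z axis and vertical below 0.2 rad and y of hook_right in the frame of rail above 0.005 m), for 0.2 s.
3. the hanger slides along past the bore, hooks still down behind the lip (x of hook_left in the frame of rail between 0.006 and 0.036 m and z of each of hook_left, hook_right in the frame of rail below 0.144 m and x of hook_right in the frame of rail between 0.006 and 0.036 m and angle between hanger's own z axis and vertical below 0.2 rad and y of hook_right in the frame of rail between -0.16 and -0.03 m), for 0.05 s.
At the end, for the whole second after the job is handed in: Pin's head underside within 9 mm sideways of the notch seat, 5 mm above to 4 below the plate's top, pin tilt under 0.15 rad. Both hook tips in the channel (rail x 6 to 36 mm) below rail z 144, hanger tilt under 0.2 rad, right hook within 8 mm of touching the stop. Both at rest (all of step 1 and x of hook_left in the frame of rail between 0.006 and 0.036 m and z of each of hook_left, hook_right in the frame of rail below 0.144 m and x of hook_right in the frame of rail between 0.006 and 0.036 m and angle between hanger's own z axis and vertical below 0.2 rad and y of hook_right in the frame of rail below -0.178 m and linear speed of each of hanger, pin below 0.02 m/s).
It fails at once if the ink stone is shifted by more than 30 mm or tipped (distance of inkstone from where it was at the start of the episode above 0.03 m or angle between inkstone's own z axis and vertical above 0.5 rad).
It fails at once if the paperweight is shifted by more than 30 mm or tipped (distance of paperweight from where it was at the start of the episode above 0.03 m or angle between paperweight's own z axis and vertical above 0.5 rad).
It fails at once if the glass jar is shifted by more than 30 mm or tipped (distance of jar from where it was at the start of the episode above 0.03 m or angle between jar's own z axis and vertical above 0.5 rad).
It fails at once if the bowl is shifted by more than 30 mm or tipped (distance of bowl from where it was at the start of the episode above 0.03 m or angle between bowl's own z axis and vertical above 0.5 rad).
It also fails if it takes over 72 s, if anything falls off the work surface, if the arm or the gripper's body presses on something with over 40 N, if the wrist force passes 120 N, or if a joint passes its speed limit or range.

## Working session

There is one attempt and no reset: what is moved stays moved. The work goes in short steps, Python scripts to look and compute and a shell command to move; the robot and the scene stay as the last step left them, time stands still between calls to the robot, and variables do not carry over. Pictures are saved under pics/ and viewed, and the job is handed in when it is done.

```bash
ls; mkdir -p pics; cat > h.py <<'E'
import numpy as np, cv2
from station import status, optics, job
from scipy.spatial.transform import Rotation as R
def snap(name, fn=None):
    o=status.get_obs(); s=optics.snapshot(name)
    if fn: cv2.imwrite('pics/'+fn+'.png', s['color'])
    if name=='wrist':
        T=np.eye(4); T[:3,:3]=R.from_euler('xyz',o['tool_rot']).as_matrix(); T[:3,3]=o['eef_pos']
        s['M']=T@np.array(s['tool_from_camera'])
    else:
        M=np.eye(4); M[:3,:3]=cv2.Rodrigues(np.array(s['rvec'],float))[0]; M[:3,3]=np.array(s['tvec']).ravel()
        s['M']=np.linalg.inv(M)
    return s
def ray(s,u,v):
    d=s['M'][:3,:3]@np.array([(u-s['cx'])/s['fx'],(v-s['cy'])/s['fy'],1]); return s['M'][:3,3],d/np.linalg.norm(d)
def onz(s,u,v,z):
    c,d=ray(s,u,v); return c+d*(z-c[2])/d[2]
def tri(*a):
    A=np.zeros((3,3));b=np.zeros(3)
    rs=[ray(s,u,v) for s,u,v in a]
    for c,d in rs:
        P=np.eye(3)-np.outer(d,d);A+=P;b+=P@c
    p=np.linalg.solve(A,b); return p,[np.linalg.norm((np.eye(3)-np.outer(d,d))@(p-c)) for c,d in rs]
def proj(s,p):
    q=np.linalg.inv(s['M'])@np.append(p,1); return q[0]/q[2]*s['fx']+s['cx'],q[1]/q[2]*s['fy']+s['cy']
E
python3 - <<'E'
from h import *
import pickle
np.set_printoptions(precision=4,suppress=True)
o=status.get_obs();print(o)
S={n:snap(n,n+'0') for n in('side','top','wrist')}
pickle.dump(S,open('s0.pkl','wb'))
for n in S: print(n,S[n]['fx'],S[n]['M'])
E
```

```text
pics
{'t': 0.0, 'q': array([ 1.1067,  0.3794,  1.7348,  0.    ,  1.0285, -0.0333]), 'joint_velocities': array([-0.0005, -0.0002,  0.0001, -0.0011, -0.0004, -0.0005]), 'effort': array([ -0.0029, -76.3692, -43.4379,   0.0649,   0.0424,  -0.0001]), 'eef_pos': array([0.2922, 0.6357, 0.2133]), 'tool_rot': array([-3.1405, -0.0001,  2.7107]), 'force': array([-0.7533,  0.531 ,  0.2782]), 'ft_torque': array([ 0.0175, -0.045 , -0.0433]), 'finger_gap': 0.09115555240999286}
side 376.72746971343076 [[ 0.9769 -0.1231  0.1746  0.3568]
 [-0.2135 -0.5398  0.8143 -0.8047]
 [-0.0059 -0.8328 -0.5536  0.6692]
 [ 0.      0.      0.      1.    ]]
top 401.85774826952377 [[ 0.0145 -0.9799  0.199   0.2573]
 [-0.9998 -0.0117  0.0153 -0.0089]
 [-0.0126 -0.1991 -0.9799  1.3577]
 [ 0.      0.      0.      1.    ]]
wrist 297.29853927465894 [[ 0.418   0.8764  0.2393  0.2244]
 [ 0.9084 -0.4031 -0.1108  0.6682]
 [-0.0006  0.2637 -0.9646  0.3851]
 [ 0.      0.      0.      1.    ]]
```

View pics/side0.png

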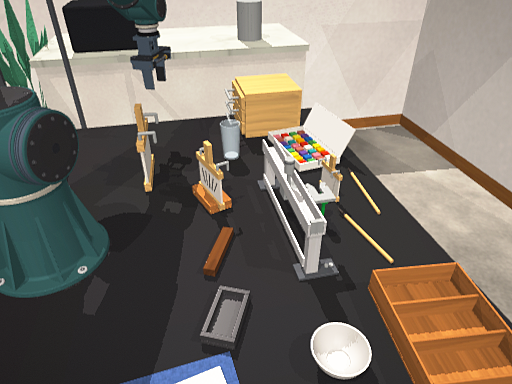

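View pics/top0.png

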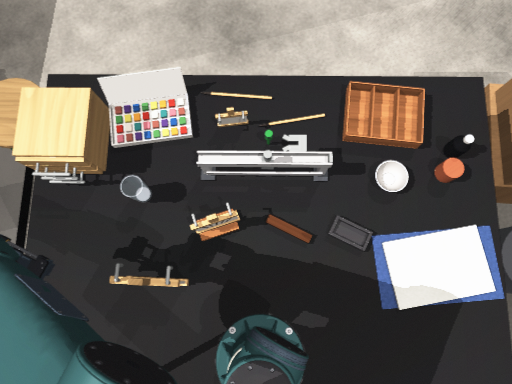

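View pics/wrist0.png

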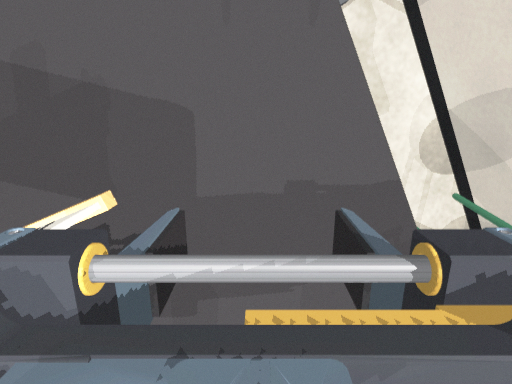

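Side view: rail runs from about (268,145) to (318,270), with the pin near (288,158) and the stand with its hanger near (212,180). Top view: pin (267,155), bracket (296,143), stand hanger (215,222), green look-alike (268,133), jar (134,188). I'll zoom in for measuring.

```bash
python3 - <<'E'
import pickle,cv2
S=pickle.load(open('s0.pkl','rb'))
t=S['top']['color'];s=S['side']['color']
cv2.imwrite('pics/topz.png',cv2.resize(t[125:185,190:340],None,fx=5.3,fy=5.3,interpolation=cv2.INTER_CUBIC))
cv2.imwrite('pics/topz2.png',cv2.resize(t[195:250,180:260],None,fx=8,fy=8,interpolation=cv2.INTER_CUBIC))
cv2.imwrite('pics/sidez.png',cv2.resize(s[130:280,190:350],None,fx=4,fy=4,interpolation=cv2.INTER_CUBIC))
E
```

```text
(no output)
```

View pics/topz.png

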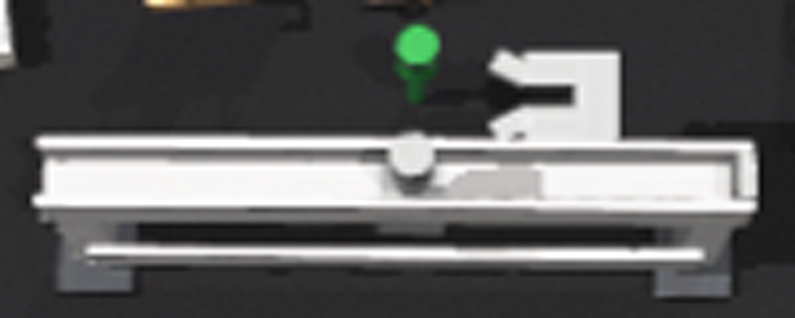

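View pics/topz2.png

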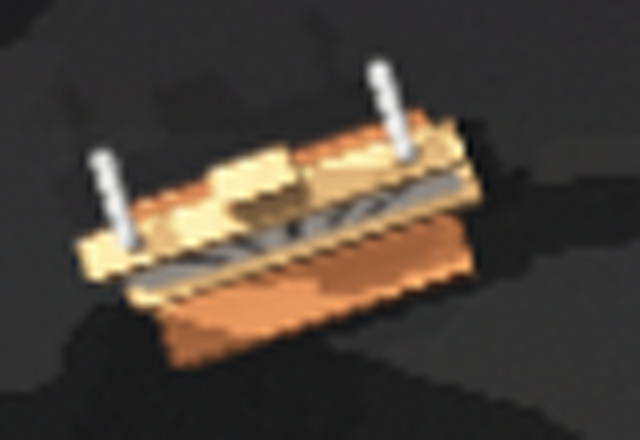

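View pics/sidez.png

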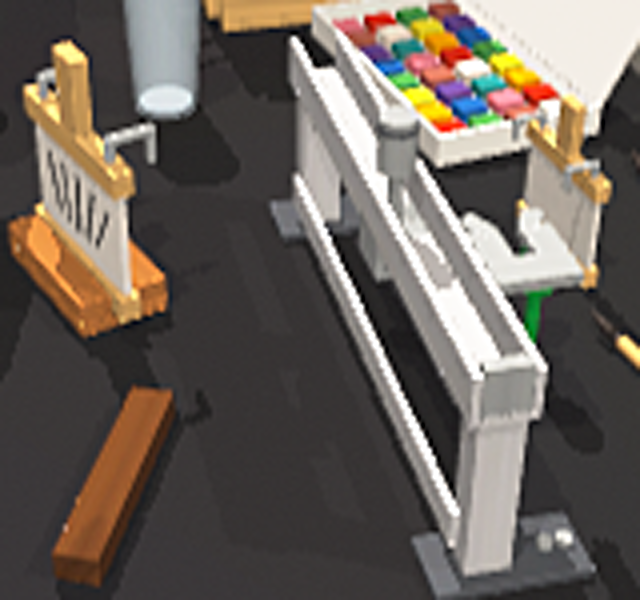

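```bash
python3 - <<'E'
from h import *
import pickle
np.set_printoptions(precision=4,suppress=True)
S=pickle.load(open('s0.pkl','rb'));t=S['top'];s=S['side']
T=lambda x,y:((x+.5)/5.3-.5+190,(y+.5)/5.3-.5+125)
T2=lambda x,y:((x+.5)/8-.5+180,(y+.5)/8-.5+195)
U=lambda x,y:((x+.5)/4-.5+190,(y+.5)/4-.5+130)
print('pin top',tri((t,*T(411,152)),(s,*U(398,117))))
print('lip L on 160',onz(t,*T(36,200),.16),'R',onz(t,*T(754,207),.16))
print('lip L tri',tri((t,*T(36,200)),(s,*U(292,40))),'R',tri((t,*T(754,207)),(s,*U(478,372))))
print('back R',tri((t,*T(756,145)),(s,*U(545,357))))
print('back L/R 160',onz(t,*T(36,138),.16),onz(t,*T(756,145),.16))
print('bracket R far',onz(t,*T(619,51),.16), 'near', onz(t,*T(619,138),.16),'L far tip',onz(t,*T(500,52),.16),'slotend',onz(t,*T(575,95),.16))
print('bracket R far tri',tri((t,*T(619,51)),(s,*U(583,272))))
print('green top',[onz(t,*T(418,44),z) for z in (.06,.104,.15)])
print('tab',tri((t,*T2(252,168)),(s,*U(70,47))))
print('tips',[onz(t,*T2(100,155),.146),onz(t,*T2(378,66),.146)])
E
```

```text
pin top (array([ 0.6187, -0.0159,  0.2071]), [np.float64(0.0006416969363491049), np.float64(0.0006416969363491946)])
lip L on 160 [0.6026 0.2027 0.16  ] R [ 0.6029 -0.2161  0.16  ]
lip L tri (array([0.6032, 0.2033, 0.1565]), [np.float64(0.000382450121254685), np.float64(0.0003824501212545217)]) R (array([ 0.6032, -0.2159,  0.1622]), [np.float64(0.0008751702708993483), np.float64(0.000875170270899367)])
back R (array([ 0.6397, -0.2172,  0.1669]), [np.float64(0.0012350587684368272), np.float64(0.0012350587684365933)])
back L/R 160 [0.6404 0.2044 0.16  ] [ 0.6406 -0.2181  0.16  ]
bracket R far [ 0.6977 -0.1386  0.16  ] near [ 0.644  -0.1381  0.16  ] L far tip [ 0.6964 -0.0683  0.16  ] slotend [ 0.6702 -0.1124  0.16  ]
bracket R far tri (array([ 0.6969, -0.1384,  0.1602]), [np.float64(0.0007042545210738718), np.float64(0.0007042545210738361)])
green top [array([ 0.738 , -0.0206,  0.06  ]), array([ 0.7217, -0.0202,  0.104 ]), array([ 0.7046, -0.0198,  0.15  ])]
tab (array([0.4304, 0.1457, 0.1981]), [np.float64(0.0004356529856670449), np.float64(0.0004356529856669311)])
tips [array([0.443, 0.211, 0.146]), array([0.4788, 0.1058, 0.146 ])]
```

Points triangulate consistently: pin top at z 0.207 (0.210 expected), lip at 0.157–0.162 (0.160), tab top at 0.198 (0.195). Next I lift while turning to yaw 90°, then go above the pin.

```bash
python3 -m crank '[1,0,0,-1.8,8.17, 1,0,0,-1.8,8.17, 1,0,0,-1.8,8.17, 1,0,0,-1.8,8.17, 1,0,0,-1.8,8.17, 1,0,0,-1.8,8.17, 1,0,0,-1.8,8.17, 1,0,0,-1.8,8.17]' && python3 -m crank '[1,-4,2,0,0, 1,-4,2,0,0, 1,-4,2,0,0, 1,-4,2,0,0, 1,-4,2,0,0, 1,-4,2,0,0, 1,-4,2,0,0, 1,-4,2,0,0, 1,-4,2,0,0, 1,-4,2,0,0, 1,-4,2,0,0, 1,-4,2,0,0, 1,-4,2,0,0, 1,-4,2,0,0, 1,-4,2,1,0, 1,-4,2,1,0, 1,0,0,1,0, 1,0,0,1,0, 1,0,0,0,0]'
python3 - <<'E'
from h import *
import pickle
np.set_printoptions(precision=4,suppress=True)
o=status.get_obs();print(o['t'],o['eef_pos'],o['tool_rot'],o['force'],o['q'])
s=snap('wrist','w1');pickle.dump(s,open('w1.pkl','wb'))
E
```

```text
t: 0.95
eef_pos: [0.2922, 0.6359, 0.3584]
tool_rot: [-3.141, 0.0, 1.564]
force: [-0.3, 0.4, -0.1]
finger_gap: 0.0911
t: 2.85
eef_pos: [0.6108, -0.0035, 0.3163]
tool_rot: [-3.139, -0.0, 1.57]
force: [-0.8, -0.1, -0.7]
finger_gap: 0.0911
2.85 [ 0.6108 -0.0035  0.3163] [-3.1391 -0.0002  1.5704] [-0.7852 -0.0718 -0.7288] [-0.0439  0.1343  1.8469  0.0001  1.1629 -0.0436]
```

View pics/w1.png

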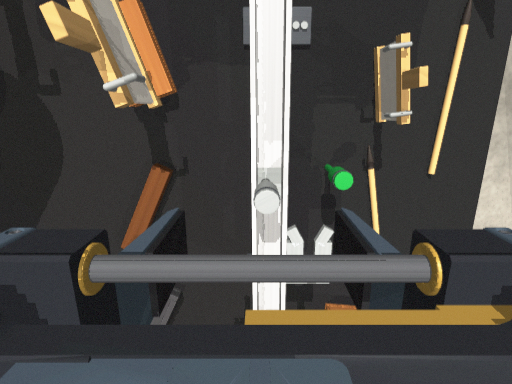

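Wrist view: pin head disc near (267,200), its shank above it, bracket mouth at (310,240), green pin (343,178), and the hanger's hook and tab at top left. I'll refine the pin from this view.

```bash
python3 - <<'E'
from h import *
import pickle
np.set_printoptions(precision=4,suppress=True)
S=pickle.load(open('s0.pkl','rb'));t=S['top'];s=S['side'];w=pickle.load(open('w1.pkl','rb'))
print(w['M'])
T=lambda x,y:((x+.5)/5.3-.5+190,(y+.5)/5.3-.5+125)
U=lambda x,y:((x+.5)/4-.5+190,(y+.5)/4-.5+130)
print(tri((t,*T(411,152)),(s,*U(398,117)),(w,267,200)), onz(w,267,200,.21),onz(t,*T(411,152),.21))
for n,p in dict(seat=(.6705,-.107,.16),mouth=(.6705,-.065,.16),lipL=(.602,.2035,.16),pin=(.6187,-.0165,.21),tab=(.4304,.147,.195)).items(): print(n,proj(w,p))
c=w['color'][:300,200:400]
cv2.imwrite('pics/w1z.png',cv2.resize(c[120:],None,fx=4,fy=4,interpolation=cv2.INTER_CUBIC)[:,:800])
# row edges of rail
g=cv2.cvtColor(w['color'],cv2.COLOR_BGR2GRAY)
for r in (60,90,120,150): print(r,g[r,244:300])
E
```

```text
[[ 1.     -0.0001 -0.0026  0.611 ]
 [-0.0008 -0.9647 -0.2634  0.0721]
 [-0.0025  0.2634 -0.9647  0.488 ]
 [ 0.      0.      0.      1.    ]]
(array([ 0.6185, -0.0149,  0.2063]), [np.float64(0.001495815104461616), np.float64(9.907774453889684e-05), np.float64(0.0014114605197199969)]) [ 0.6175 -0.0127  0.21  ] [ 0.6185 -0.0159  0.21  ]
seat (np.float64(309.04588022510177), np.float64(261.89796505806993))
mouth (np.float64(310.5690729215416), np.float64(229.9343543769871))
lipL (np.float64(250.83907266696522), np.float64(-33.58047197747442))
pin (np.float64(268.21632290193406), np.float64(203.7422506944567))
tab (np.float64(56.51192072327342), np.float64(22.63658793695359))
60 [ 43  48  49  49  48  52 238 250 250 251 252 176 189 192 193 249 250 250
 248 245 245 244 246 246 244 244 245 245 243 244 244 244 246 246 246 246
 244 246 245 131  95 218 249 249 249 250 239 100  49  47  47  49  49  47
  46  50]
90 [ 50  53  52  52  51  53 217 248 250 250 252 208 168 187 247 250 249 248
 242 242 246 242 244 244 243 242 242 242 239 242 242 245 246 243 244 243
 244 243 193 112 121 248 249 248 250 247 107  51  49  49  46  49  47  44
  46  47]
120 [ 48  49  52  53  56  53 116 253 254 254 254 249 159 244 247 248 246 246
 246 243 240 239 242 241 240 242 241 239 236 239 241 244 243 240 242 240
 243 241 128  96 222 249 249 249 252 142  59  52  48  46  47  47  47  49
  48  51]
150 [ 54  45  52  50  49  54  54 251 254 254 254 252 162 182 186 244 245 242
 243 240 250 251 252 251 251 251 251 250 250 251 252 252 252 251 251 252
 252 216 127 128 250 250 249 249 239  95  44  45  44  44  40  40  43  46
  40  44]
```

View pics/w1z.png

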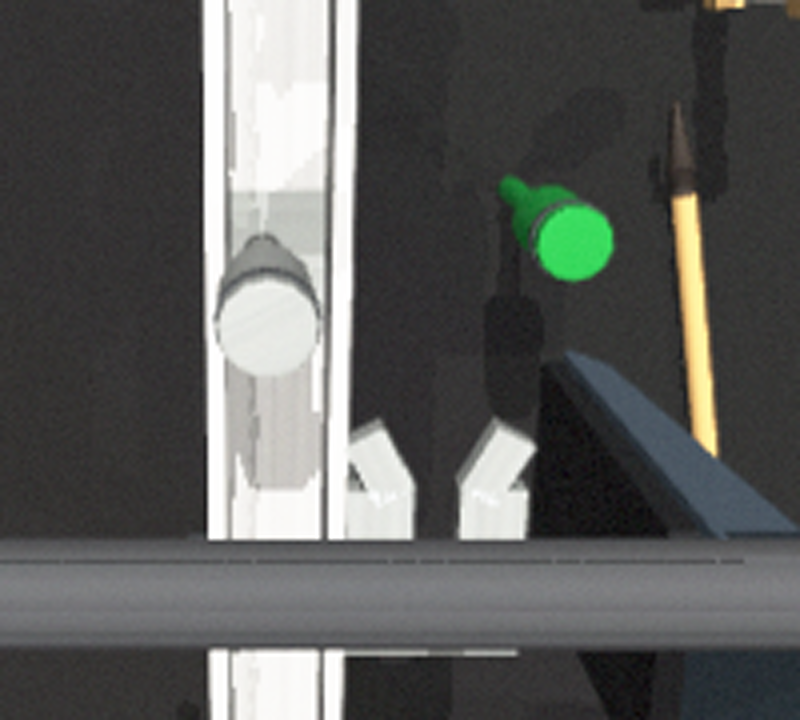

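```bash
python3 - <<'E'
from h import *
import pickle
np.set_printoptions(precision=4,suppress=True)
S=pickle.load(open('s0.pkl','rb'));t=S['top'];w=pickle.load(open('w1.pkl','rb'))
T=lambda x,y:((x+.5)/5.3-.5+190,(y+.5)/5.3-.5+125)
print('green',tri((t,*T(418,44)),(w,343,180)))
print('notch mouth corners',[onz(w,200+x/4,120+y/4,.16) for x,y in((414,487),(459,487),(383,420),(497,418))])
E
python3 -m crank '[1,-0.6,0.35,2,0, 1,-0.6,0.35,2.5,0, 1,0,0,3,0, 1,0,0,3,0, 1,0,0,2.3,0, 1,0,0,1.1,0, 1,0,0,0,0, 1,0,0,0,0]'
```

```text
green (array([ 0.7241, -0.02  ,  0.0945]), [np.float64(0.001035659465170106), np.float64(0.0010356594651701513)])
notch mouth corners [array([ 0.6627, -0.0802,  0.16  ]), array([ 0.6762, -0.0802,  0.16  ]), array([ 0.6527, -0.0587,  0.16  ]), array([ 0.6863, -0.0581,  0.16  ])]
t: 3.7
eef_pos: [0.6195, -0.0158, 0.1802]
tool_rot: [3.14, 0.0, 1.571]
force: [-0.2, -0.6, -0.4]
finger_gap: 0.0908
```

```bash
python3 -m crank '[1,0,-0.1,0.3,0, 0,0,0,0,0, 0,0,0,0,0, 0,0,0,0,0, 0,0,0,0,0, 0,0,0,0,0, 0,0,0,0,0]'
```

```text
t: 4.4
eef_pos: [0.6178, -0.0162, 0.1759]
tool_rot: [-3.142, 0.0, 1.57]
force: [0.3, 0.7, -0.2]
finger_gap: 0.0462
```

```bash
python3 -m crank '[0,0,0,0,0, 0,0,0,0,0, 0,0,0,0,0, 0,0,0,0,0]'
```

```text
t: 4.8
eef_pos: [0.6178, -0.0162, 0.1759]
tool_rot: [-3.142, 0.0, 1.57]
force: [-0.7, 0.5, 0.1]
finger_gap: 0.025
```

```bash
python3 -m crank '[0,0,0,0,0, 0,0,0,-0.5,0, 0,0,0,-1,0, 0,0,0,-1.5,0, 0,0,0,-1.5,0, 0,0,0,-1.5,0, 0,0,0,-1,0, 0,0,0,0,0, 0,0,0,0,0]'; python3 - <<'E'
from h import *
snap('wrist','w2'); c=snap('side')['color']; cv2.imwrite('pics/s2.png',cv2.resize(c[100:250,210:370],None,fx=4,fy=4))
E
```

```text
t: 5.7
eef_pos: [0.6177, -0.0162, 0.2459]
tool_rot: [3.141, 0.0, 1.57]
force: [0.0, 0.4, -0.4]
finger_gap: 0.0254
```

View pics/s2.png

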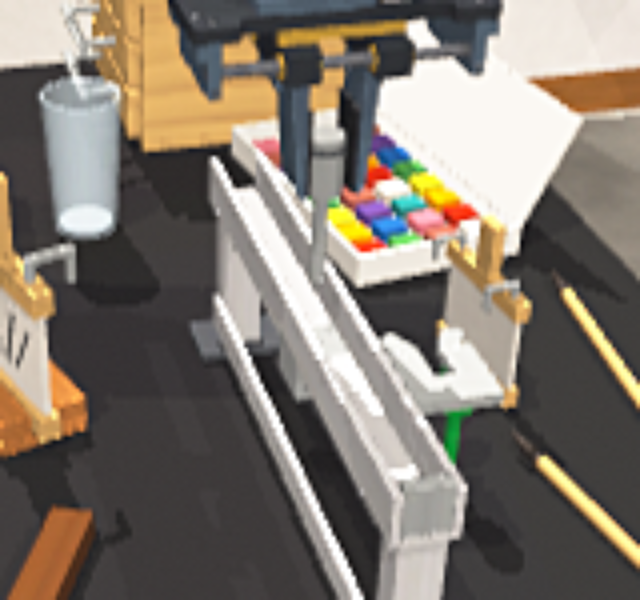

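Pin is clear of the rail. Next: over behind the back wall, down in front of the mouth, then slide in.

```bash
python3 -m crank '[0,-0.5,1.5,0,0, 0,-0.5,2,0,0, 0,-0.6,1.7,0,0, 0,-0.4,0,1,0, 0,0,0,2,0, 0,0,0,2,0, 0,0,0,1.6,0, 0,0,0,0.9,0, 0,0,0,0,0, 0,0,0,0,0]'; python3 - <<'E'
from h import *
import pickle
s=snap('side'); pickle.dump(s,open('s3.pkl','wb'));c=s['color']; cv2.imwrite('pics/s3.png',cv2.resize(c[130:230,250:370],None,fx=6,fy=6))
s=snap('top');cv2.imwrite('pics/t3.png',cv2.resize(s['color'][110:180,220:340],None,fx=6,fy=6))
print(status.get_obs()['eef_pos'])
E
```

```text
t: 6.8
eef_pos: [0.67, -0.0362, 0.1713]
tool_rot: [3.141, 0.0, 1.57]
force: [-1.1, -0.6, -0.8]
finger_gap: 0.0252
[ 0.67034142 -0.03625297  0.17189338]
```

View pics/s3.png

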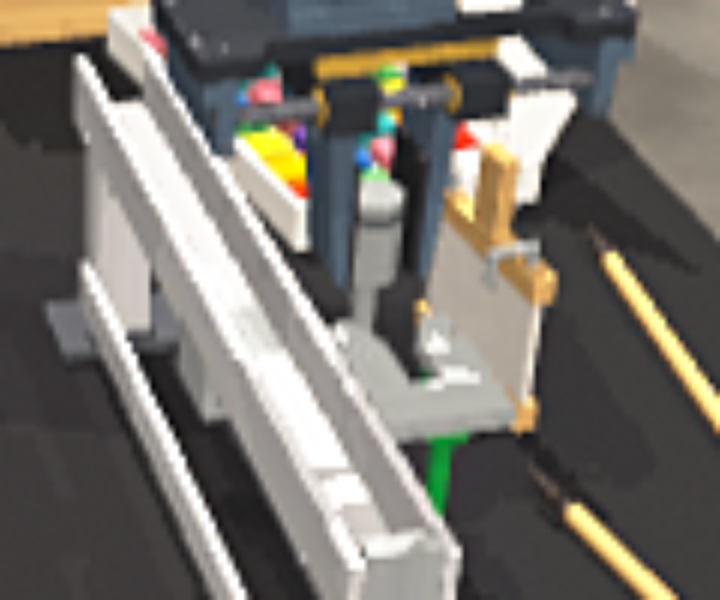

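```bash
python3 - <<'E'
from h import *
w=snap('wrist','w3')
E
```

```text
(no output)
```

View pics/w3.png

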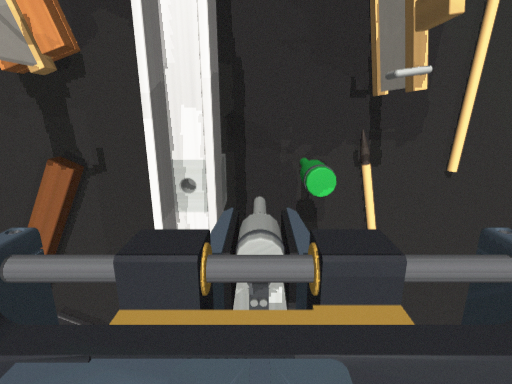

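The pin hangs between the fingers at the mouth, in line with the notch; the empty bore is at (188,185). Sliding in now.

```bash
python3 -m crank '[0,-1,0,0,0, 0,-1.5,0,0,0, 0,-1,0,0,0, 0,0,0,0,0]'; python3 -m crank '[0,-1,0,0,0, 0,-1,0,0,0, 0,-1,0,0,0, 0,0,0,0,0, 0,0,0,0,0]'
```

```text
t: 7.35
eef_pos: [0.6698, -0.073, 0.171]
tool_rot: [3.141, 0.0, 1.568]
force: [0.3, 1.1, -1.2]
finger_gap: 0.025
t: 7.85
eef_pos: [0.6697, -0.1015, 0.1709]
tool_rot: [-3.142, -0.0, 1.569]
force: [-0.1, -0.2, -1.0]
finger_gap: 0.0257
```

```bash
python3 -m crank '[0,-0.45,0,0,0, 0,0,0,0.2,0, 0,0,0,0.2,0, 0,0,0,0,0]'; python3 - <<'E'
from h import *
c=snap('side')['color']; cv2.imwrite('pics/s4.png',cv2.resize(c[130:230,250:370],None,fx=6,fy=6))
c=snap('top')['color']; cv2.imwrite('pics/t4.png',cv2.resize(c[110:180,240:340],None,fx=7,fy=7))
E
```

```text
t: 8.25
eef_pos: [0.6696, -0.1055, 0.1665]
tool_rot: [-3.141, -0.0, 1.57]
force: [-0.4, -0.3, 0.4]
finger_gap: 0.0258
```

View pics/s4.png

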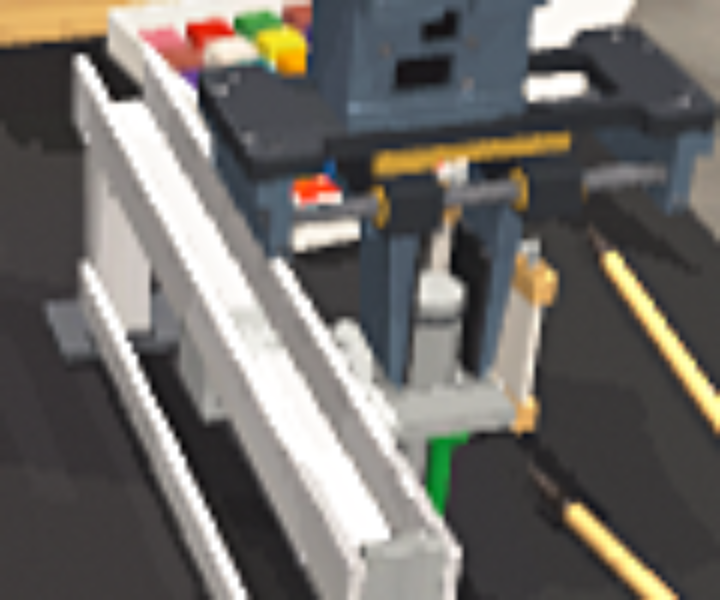

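```bash
python3 -m crank '[0,-0.1,0,0.1,0, 0,0,0,0,0, 0.4,0,0,0,0, 0.45,0,0,0,0, 0.5,0,0,0,0, 0.5,0,0,0,0]'; python3 - <<'E'
from h import *
c=snap('side')['color']; cv2.imwrite('pics/s5.png',cv2.resize(c[130:230,250:370],None,fx=6,fy=6))
E
```

```text
t: 8.95
eef_pos: [0.6698, -0.1067, 0.1659]
tool_rot: [3.142, 0.0, 1.57]
force: [-0.1, -0.5, 0.3]
finger_gap: 0.0457
```

View pics/s5.png

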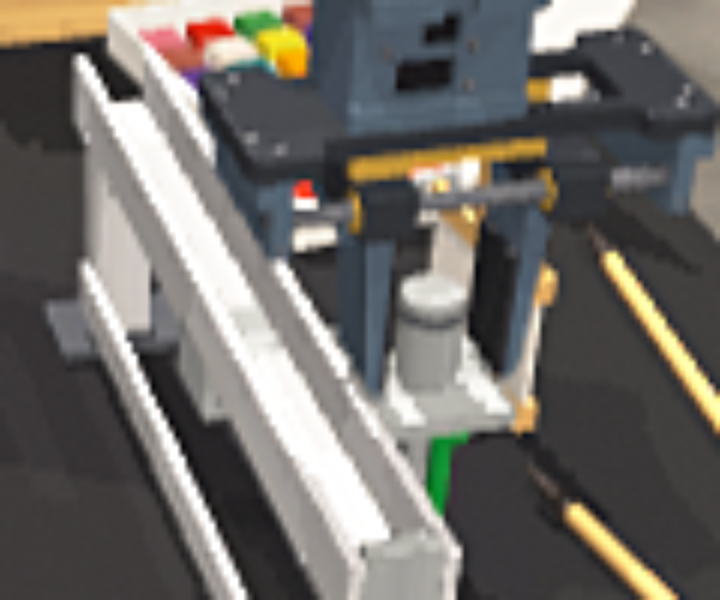

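Pin released, upright with its head on the plate. Retracting and heading for the hanger.

```bash
python3 -m crank '[0.5,0,0,-1.5,0, 0.7,0,0,-3,0, 1,0,0,-3.5,0, 1,0,0,-3.5,0, 1,0,0,-3.5,0, 1,3,-3.5,-2,0, 1,3,-3.5,0,-6, 1,3,-3.5,0,-6, 1,3,-3.5,0,-6.8, 1,3,-3.5,0,0, 1,3,-3.5,0,0, 1,0,-3,0,0, 1,0,0,0,0, 1,0,0,0,0]'
python3 - <<'E'
from h import *
import pickle
np.set_printoptions(precision=4,suppress=True)
o=status.get_obs();print(o['t'],o['eef_pos'],o['tool_rot'])
S={n:snap(n,n+'6') for n in('side','top','wrist')}
pickle.dump(S,open('s6.pkl','wb'))
cv2.imwrite('pics/t6z.png',cv2.resize(S['top']['color'][125:185,190:340],None,fx=5.3,fy=5.3,interpolation=cv2.INTER_CUBIC))
E
```

```text
t: 10.4
eef_pos: [0.4079, 0.0261, 0.3371]
tool_rot: [3.139, 0.001, 1.898]
force: [0.7, 0.1, -0.2]
finger_gap: 0.0913
10.4 [0.4079 0.0261 0.3371] [3.1393 0.0008 1.898 ]
```

View pics/wrist6.png

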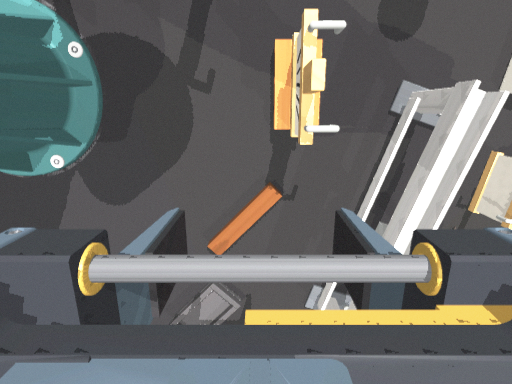

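View pics/t6z.png

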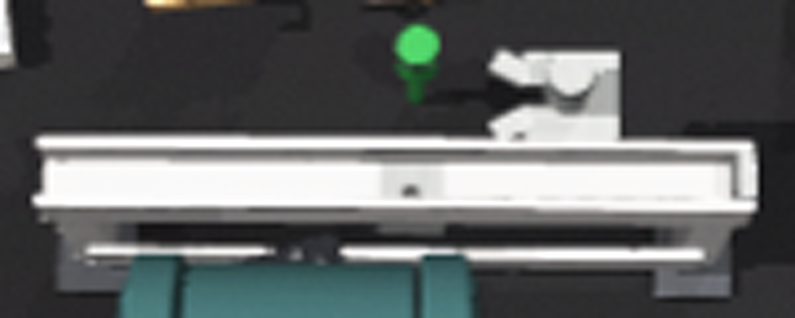

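View pics/side6.png

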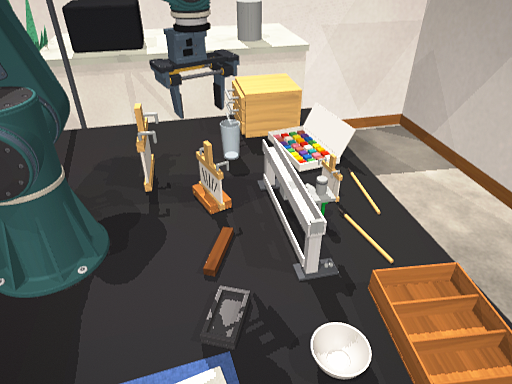

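Pin stands home in the notch (side (322,185)); bore empty. The hanger's tab is near (319,74) in the wrist view and its battens run vertical, so yaw matches. Refining the tab position.

```bash
python3 - <<'E'
import pickle,cv2
S=pickle.load(open('s6.pkl','rb'))
cv2.imwrite('pics/w6z.png',cv2.resize(S['wrist']['color'][0:150,260:360],None,fx=5,fy=4*1.25,interpolation=cv2.INTER_CUBIC)[:600])
E
```

```text
(no output)
```

View pics/w6z.png

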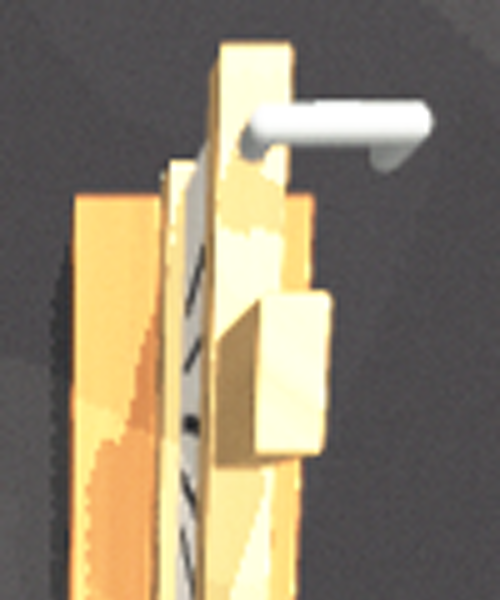

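```bash
python3 - <<'E'
from h import *
import pickle
np.set_printoptions(precision=4,suppress=True)
S=pickle.load(open('s6.pkl','rb'));t,s,w=S['top'],S['side'],S['wrist']
S0=pickle.load(open('s0.pkl','rb'));
Z=lambda x,y:((x+.5)/5-.5+260,(y+.5)/5-.5)
T2=lambda x,y:((x+.5)/8-.5+180,(y+.5)/8-.5+195)
U=lambda x,y:((x+.5)/4-.5+190,(y+.5)/4-.5+130)
print(tri((S0['top'],*T2(252,168)),(S0['side'],*U(70,47)),(w,*Z(293,374))))
c=[onz(w,*Z(x,y),.195) for x,y in((260,293),(331,293),(325,454),(256,456))]
print(np.array(c),np.mean(c,0))
e=(c[0]+c[1]-c[2]-c[3]); print('yaw',np.degrees(np.arctan2(-e[0],e[1])), np.linalg.norm(e)/2)
# hook line: batten at z .135 left edge
a=onz(w,*Z(220,45),.135);b=onz(w,294/1.0,143,.135)
print(a)
o=status.get_obs();p=np.array([.4305,.1465]);d=p-o['eef_pos'][:2]
y=o['tool_rot'][2];print(y,d@[np.cos(y),np.sin(y)],d@[np.sin(y),-np.cos(y)])
E
```

```text
(array([0.4297, 0.1469, 0.1974]), [np.float64(0.0016805866064902963), np.float64(0.00038708390117253496), np.float64(0.0020010751914419874)])
[[0.4169 0.1601 0.195 ]
 [0.43   0.1646 0.195 ]
 [0.44   0.1366 0.195 ]
 [0.4271 0.1318 0.195 ]] [0.4285 0.1483 0.195 ]
yaw 19.80361190649669 0.02993159869783629
[0.3961 0.2168 0.135 ]
1.8978991803753584 0.10693329731601768 0.059561215423890534
```

```bash
python3 -m crank '[1,3.5,2,0,-0.5, 1,3.5,2,0,0, 1,3.5,1.9,0,0, 1,0.2,0,2,0, 1,0,0,3,0, 1,0,0,3,0, 1,0,0,3,0, 0.6,0,0,3,0, 0.6,0,0,2,0, 0.6,0,0,1.5,0, 0.5,0,0,0.4,0, 0.5,0,0,0,0, 0.4,0,0,0,0]'
python3 - <<'E'
from h import *
o=status.get_obs();print(o['t'],o['eef_pos'],o['tool_rot'])
w=snap('wrist','w7');c=snap('side')['color'];cv2.imwrite('pics/s7.png',cv2.resize(c[90:240,130:290],None,fx=4,fy=4))
E
```

```text
t: 11.85
eef_pos: [0.429, 0.1467, 0.1574]
tool_rot: [3.141, -0.0, 1.907]
force: [0.3, 0.9, 0.1]
finger_gap: 0.0464
11.85 [0.42903984 0.14672226 0.15743594] [ 3.14096364e+00 -6.05506358e-07  1.90679708e+00]
```

View pics/w7.png

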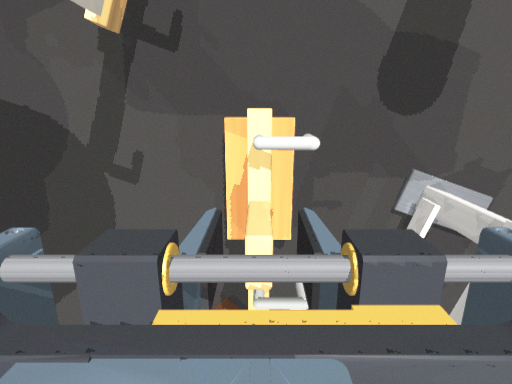

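View pics/s7.png

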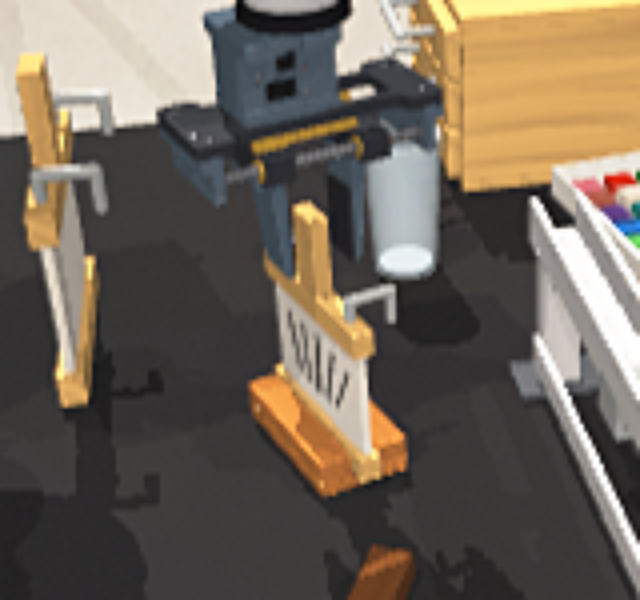

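```bash
python3 -m crank '[0,0,0,0,0, 0,0,0,0,0, 0,0,0,0,0, 0,0,0,0,0, 0,0,0,0,0, 0,0,0,0,0, 0,0,0,0,0, 0,0,0,0,0, 0,0,0,0,0]'
```

```text
t: 12.85
eef_pos: [0.4285, 0.1466, 0.1571]
tool_rot: [3.141, 0.0, 1.907]
force: [-0.7, -0.3, 5.8]
finger_gap: 0.0139
```

```bash
python3 -m crank '[0,0,0,-0.5,0, 0,0,0,-1,0, 0,0,0,-1.5,0, 0,0,0,-1.5,0, 0,0,0,-1.5,0, 0,0,0,-1,0, 0,0,0,0,0, 0,0,0,0,0]'
python3 - <<'E'
from h import *
w=snap('wrist','w8');c=snap('side')['color'];cv2.imwrite('pics/s8.png',cv2.resize(c[90:240,130:290],None,fx=4,fy=4))
E
```

```text
t: 13.65
eef_pos: [0.4282, 0.1465, 0.2266]
tool_rot: [-3.142, 0.0, 1.907]
force: [0.0, 0.2, -3.4]
finger_gap: 0.0137
```

View pics/s8.png

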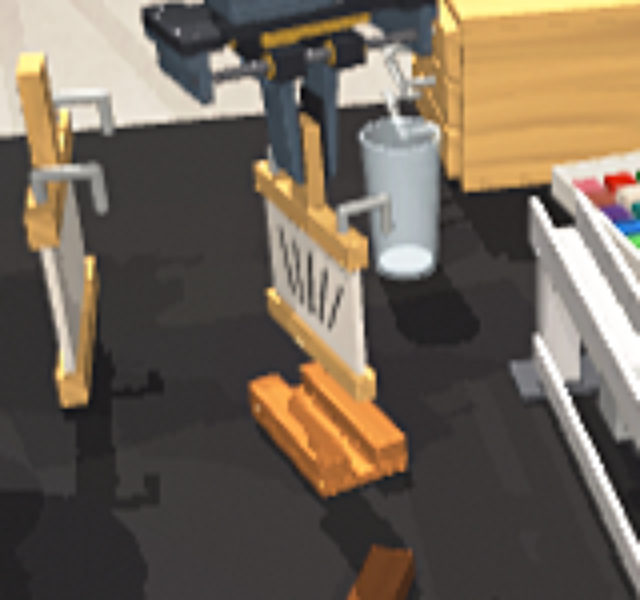

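View pics/w8.png

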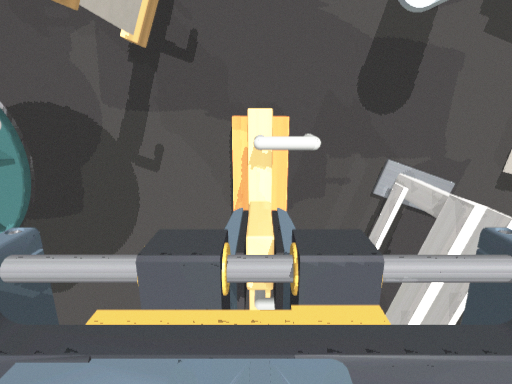

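```bash
python3 -m crank '[0,0,0,0,4, 0,0,0,0,6, 0,0,0,0,5.25, 0,0,0,0,4, 0,-1,2,0,0, 0,-1.5,2.5,0,0, 0,-1.5,3,0,0, 0,-1.3,2,0,0, 0,0,1,0,0, 0,0,0,0,0, 0,0,0,0,0]'
python3 - <<'E'
from h import *
import pickle
o=status.get_obs();print(o['eef_pos'],o['tool_rot'])
w=snap('wrist','w9');t=snap('top','t9');s=snap('side');c=s['color'];cv2.imwrite('pics/s9.png',cv2.resize(c[90:240,180:340],None,fx=4,fy=4))
pickle.dump((w,t,s),open('s9.pkl','wb'))
E
```

```text
t: 14.85
eef_pos: [0.5324, 0.094, 0.2262]
tool_rot: [-3.14, 0.0, 1.571]
force: [-0.7, 0.0, -4.2]
finger_gap: 0.014
[0.53241561 0.09398124 0.22620155] [-3.14013708e+00  4.51177036e-05  1.57117940e+00]
```

View pics/s9.png

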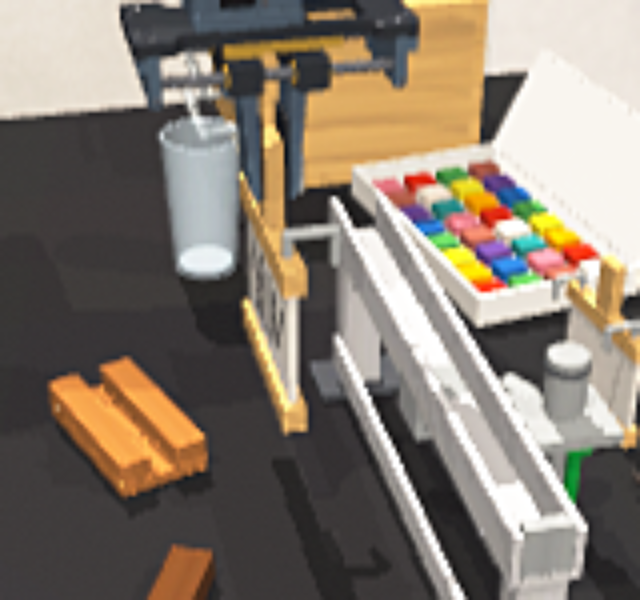

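View pics/w9.png

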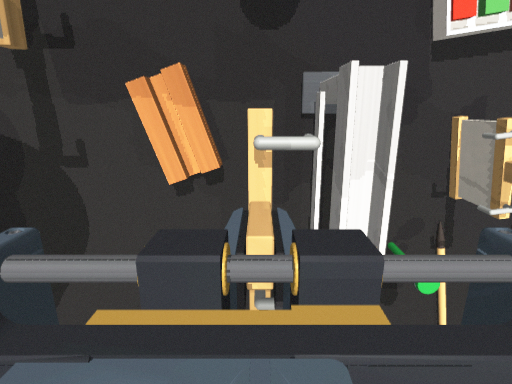

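```bash
python3 - <<'E'
from h import *
import pickle
w,t,s=pickle.load(open('s9.pkl','rb'))
print('hook end',onz(w,320,142,.2195),'batten',onz(w,248,110,.2045),onz(w,272,110,.2045))
g=cv2.cvtColor(w['color'],cv2.COLOR_BGR2GRAY)
for r in (80,150,200):
    print(r,g[r,325:405:1].tolist())
print('lip front',onz(w,351-8,80,.16),)
E
python3 -m crank '[0,0,1.5,0,0, 0,0,2,0,0, 0,0,1.5,0,0, 0,0,0.4,0,0, 0,0,0,0,0, 0,0,0,0,0]'
python3 - <<'E'
from h import *
import pickle
o=status.get_obs();print(o['eef_pos'],o['tool_rot'])
w=snap('wrist','w10');t=snap('top','t10');s=snap('side');c=s['color'];cv2.imwrite('pics/s10.png',cv2.resize(c[90:240,180:340],None,fx=4,fy=4))
pickle.dump((w,t,s),open('s10.pkl','wb'))
E
```

```text
hook end [0.56811283 0.15126388 0.2195    ] batten [0.52487001 0.1696337  0.2045    ] [0.53993261 0.16963252 0.2045    ]
80 [132, 135, 117, 111, 111, 111, 110, 113, 112, 109, 110, 100, 108, 108, 110, 109, 108, 110, 109, 102, 103, 99, 103, 104, 105, 224, 251, 251, 249, 248, 248, 250, 239, 243, 244, 245, 244, 245, 241, 241, 243, 245, 245, 243, 243, 243, 242, 243, 243, 245, 245, 243, 241, 242, 244, 244, 243, 167, 114, 111, 107, 107, 108, 106, 110, 108, 107, 106, 108, 110, 110, 111, 105, 221, 249, 250, 249, 247, 247, 249]
150 [32, 37, 44, 43, 42, 42, 42, 42, 39, 105, 107, 103, 105, 107, 102, 100, 97, 103, 107, 106, 233, 250, 249, 248, 248, 248, 246, 223, 241, 243, 244, 245, 243, 239, 241, 244, 242, 242, 242, 242, 240, 243, 244, 244, 244, 243, 243, 243, 242, 242, 216, 123, 107, 106, 109, 107, 107, 108, 106, 104, 110, 110, 109, 112, 106, 217, 248, 248, 246, 246, 247, 248, 131, 59, 57, 60, 57, 56, 56, 52]
200 [40, 44, 46, 43, 40, 44, 112, 119, 121, 122, 117, 119, 120, 121, 122, 121, 230, 254, 254, 253, 253, 254, 253, 226, 250, 252, 253, 252, 252, 251, 252, 251, 251, 251, 252, 252, 252, 253, 253, 253, 252, 252, 252, 252, 252, 235, 135, 117, 118, 120, 120, 118, 121, 117, 115, 119, 121, 122, 117, 212, 252, 253, 253, 253, 253, 254, 143, 64, 57, 55, 56, 57, 57, 55, 58, 60, 57, 58, 55, 56]
lip front [0.59483683 0.19139491 0.16      ]
t: 15.6
eef_pos: [0.5868, 0.0935, 0.2265]
tool_rot: [-3.141, 0.0, 1.571]
force: [-0.1, 1.0, -3.5]
finger_gap: 0.0139
[0.5867884  0.09354551 0.22652826] [-3.14074450e+00  1.09865485e-04  1.57093268e+00]
```

View pics/w10.png

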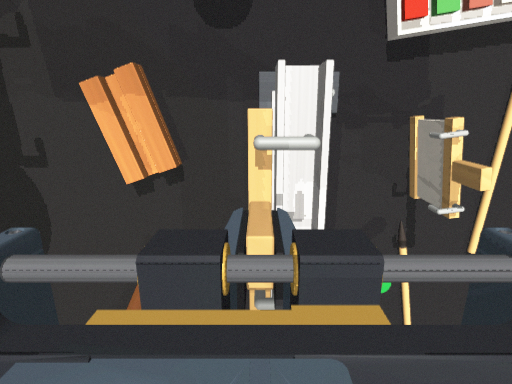

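View pics/s10.png

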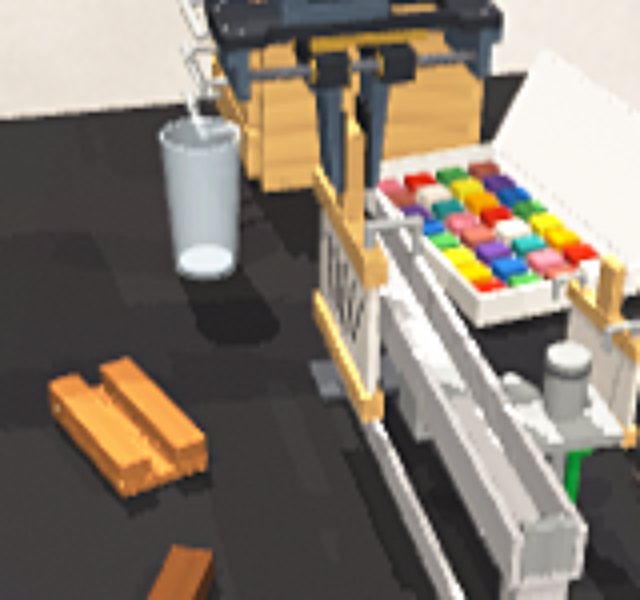

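Arms span the lip, centred in the gap. Lowering.

```bash
python3 -m crank '[0,0,0,1,0, 0,0,0,1.5,0, 0,0,0,1.5,0, 0,0,0,0.8,0, 0,0,0,0.4,0, 0,0,0,0,0, 0,0,0,0,0]'; python3 -m crank '[0,0,0,0.2,0, 0,0,0,0.1,0, 0,0,0,0,0, 0,0,0,0,0]'
python3 - <<'E'
from h import *
import pickle
w=snap('wrist','w11');t=snap('top','t11');s=snap('side');c=s['color'];cv2.imwrite('pics/s11.png',cv2.resize(c[90:240,180:340],None,fx=4,fy=4))
pickle.dump((w,t,s),open('s11.pkl','wb'))
E
```

```text
t: 16.45
eef_pos: [0.5877, 0.0936, 0.1751]
tool_rot: [3.141, -0.0, 1.571]
force: [0.6, -0.2, -3.7]
finger_gap: 0.0142
t: 16.85
eef_pos: [0.5874, 0.0936, 0.1719]
tool_rot: [3.141, -0.0, 1.571]
force: [0.5, 0.8, -3.8]
finger_gap: 0.0141
```

View pics/s11.png

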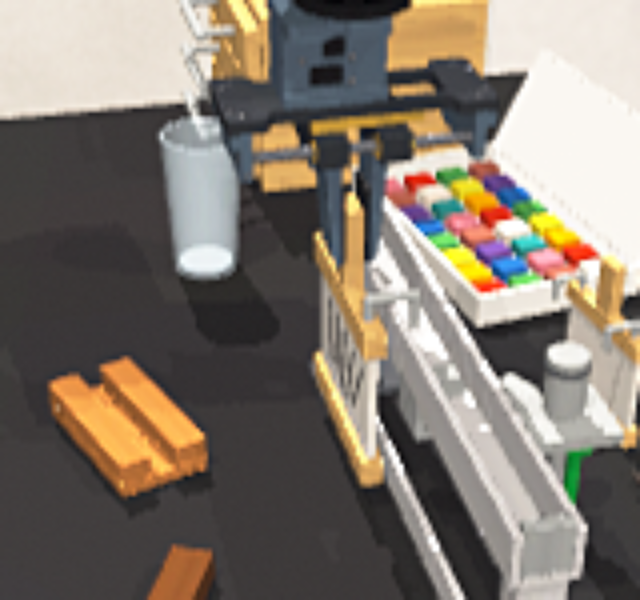

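View pics/w11.png

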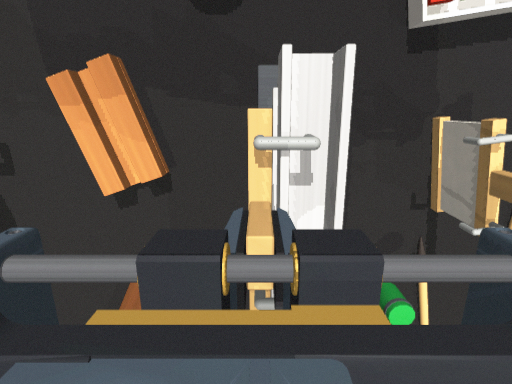

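```bash
python3 -m crank '[0,0,0,0.1,0, 0,0,0,0,0, 0,0,0,0,0]';python3 -m crank '[0,0,0,0.1,0, 0,0,0,0,0]';python3 -m crank '[0,0,0,0.1,0, 0,0,0,0,0]'
```

```text
t: 17.3
eef_pos: [0.5875, 0.0936, 0.171]
tool_rot: [3.141, -0.0, 1.571]
force: [-0.2, 0.1, -1.7]
finger_gap: 0.0135
t: 17.5
eef_pos: [0.5876, 0.0936, 0.1707]
tool_rot: [3.141, -0.0, 1.571]
force: [-5.0, -0.3, 11.3]
finger_gap: 0.0141
t: 17.7
eef_pos: [0.5877, 0.0936, 0.1705]
tool_rot: [3.141, 0.0, 1.571]
force: [-12.1, -1.1, 22.4]
finger_gap: 0.0138
```

Contact at exactly the predicted height. Back off to unload, then slide right.

```bash
python3 -m crank '[0,0,0,-0.3,0, 0,0,0,0,0, 0,0,0,0,0, 0,0,0,0,0]'; python3 -m crank '[0,-1,0,0,0, 0,-1.5,0,0,0, 0,-2,0,0,0, 0,-2,0,0,0, 0,-2,0,0,0, 0,-2,0,0,0, 0,-1.5,0,0,0, 0,0,0,0,0]'
python3 -m crank '[0,-1,0,0,0, 0,-2,0,0,0, 0,-2,0,0,0, 0,-2,0,0,0, 0,-2,0,0,0, 0,-1,0,0,0, 0,0,0,0,0]'
python3 - <<'E'
from h import *
import pickle
w=snap('wrist','w12');t=snap('top','t12');s=snap('side');c=s['color'];cv2.imwrite('pics/s12.png',cv2.resize(c[110:290,210:370],None,fx=3.3,fy=3.3))
E
```

```text
t: 18.1
eef_pos: [0.5872, 0.0935, 0.1715]
tool_rot: [-3.141, 0.0, 1.571]
force: [-0.7, -0.5, -3.0]
finger_gap: 0.014
t: 18.9
eef_pos: [0.5873, -0.0286, 0.1718]
tool_rot: [-3.142, 0.0, 1.569]
force: [0.4, -0.6, -2.5]
finger_gap: 0.0137
t: 19.6
eef_pos: [0.5874, -0.1272, 0.1718]
tool_rot: [3.142, 0.0, 1.57]
force: [-0.9, 0.8, -4.5]
finger_gap: 0.014
```

View pics/s12.png

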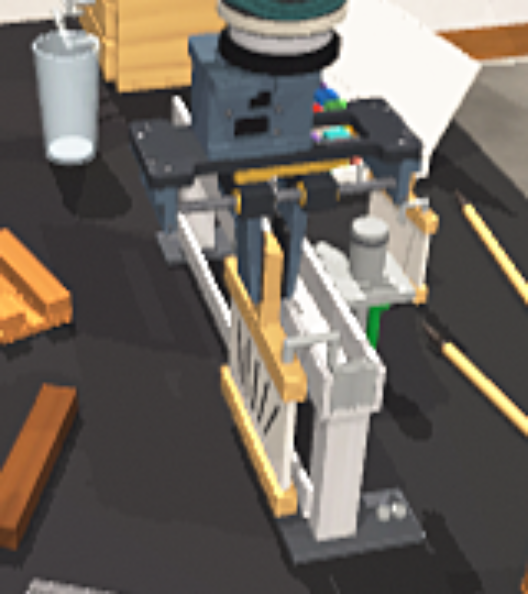

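```bash
python3 -m crank '[0,-1,0,0,0, 0,-0.6,0,0,0, 0,0,0,0,0, 0,0,0,0,0]';python3 -m crank '[0,-0.2,0,0,0, 0,0,0,0,0]';python3 -m crank '[0,-0.1,0,0,0, 0,0,0,0,0]'
```

```text
t: 20.15
eef_pos: [0.5874, -0.1426, 0.1718]
tool_rot: [-3.142, -0.0, 1.571]
force: [-0.2, -0.2, -2.6]
finger_gap: 0.0138
t: 20.35
eef_pos: [0.5874, -0.1445, 0.1718]
tool_rot: [3.142, 0.0, 1.571]
force: [-0.1, -0.1, -3.4]
finger_gap: 0.0139
t: 20.55
eef_pos: [0.5874, -0.1455, 0.1719]
tool_rot: [3.142, 0.0, 1.571]
force: [0.7, -0.0, -3.4]
finger_gap: 0.0139
```

```bash
for i in 1 2; do :; done; python3 -m crank '[0,-0.1,0,0,0, 0,0,0,0,0]';python3 -m crank '[0,-0.1,0,0,0, 0,0,0,0,0]';python3 -m crank '[0,-0.1,0,0,0, 0,0,0,0,0]'
```

```text
t: 20.75
eef_pos: [0.5874, -0.1465, 0.1719]
tool_rot: [3.142, 0.0, 1.571]
force: [0.8, 0.3, -4.1]
finger_gap: 0.0139
t: 20.95
eef_pos: [0.5874, -0.1475, 0.1718]
tool_rot: [-3.142, -0.0, 1.571]
force: [0.1, 0.2, -5.1]
finger_gap: 0.0138
t: 21.15
eef_pos: [0.5874, -0.1477, 0.1719]
tool_rot: [-3.141, -0.001, 1.571]
force: [-0.2, 7.4, 0.1]
finger_gap: 0.0136
```

Touching the stop at the predicted y (−0.1477). Ease off, lower onto the lip, release.

```bash
python3 -m crank '[0,0.05,0,0.1,0, 0,0,0,0,0]'; python3 -m crank '[0.15,0,0,0,0, 0.25,0,0,0,0, 0.3,0,0,0,0, 0.35,0,0,0,0, 0.4,0,0,0,0]'
python3 - <<'E'
from h import *
w=snap('wrist','w13');s=snap('side');c=s['color'];cv2.imwrite('pics/s13.png',cv2.resize(c[110:290,210:370],None,fx=3.3,fy=3.3))
E
```

```text
t: 21.35
eef_pos: [0.5875, -0.1476, 0.1709]
tool_rot: [3.141, -0.0, 1.571]
force: [0.1, 5.8, -1.6]
finger_gap: 0.0136
t: 21.85
eef_pos: [0.5875, -0.1481, 0.1709]
tool_rot: [3.141, 0.0, 1.571]
force: [-0.5, -0.3, -0.5]
finger_gap: 0.0356
```

View pics/s13.png

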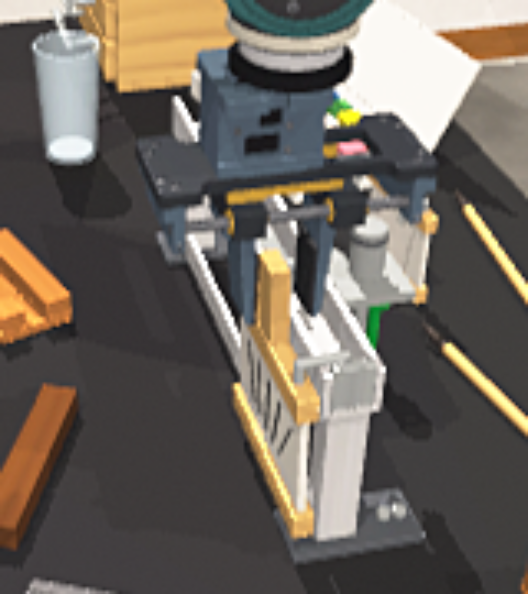

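View pics/w13.png

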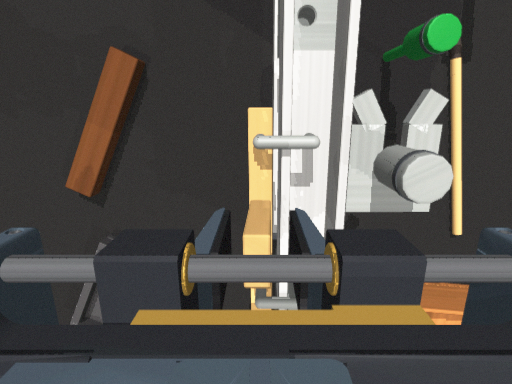

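```bash
python3 -m crank '[0.4,0,0,-0.5,0, 0.4,0,0,-1.5,0, 0.4,0,0,-2.5,0, 0.4,0,0,-3,0, 0.4,0,0,-3,0, 0.4,0,-3,-2,0, 0.4,3,-4,0,0, 0.4,3,-4,0,0, 0.4,3,-3,0,0, 0.4,0,0,0,0, 0.4,0,0,0,0]'
python3 - <<'E'
from h import *
import pickle
S={n:snap(n,n+'14') for n in('side','top','wrist')}
pickle.dump(S,open('s14.pkl','wb'))
cv2.imwrite('pics/t14z.png',cv2.resize(S['top']['color'][125:185,190:340],None,fx=5.3,fy=5.3,interpolation=cv2.INTER_CUBIC))
cv2.imwrite('pics/s14z.png',cv2.resize(S['side']['color'][130:280,210:350],None,fx=4,fy=4,interpolation=cv2.INTER_CUBIC))
E
```

```text
t: 23.05
eef_pos: [0.4475, -0.0577, 0.2973]
tool_rot: [3.139, 0.001, 1.572]
force: [0.7, -0.2, 0.5]
finger_gap: 0.0366
```

View pics/t14z.png

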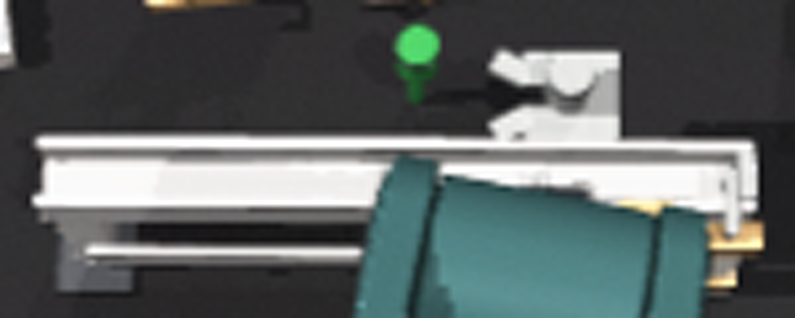

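View pics/s14z.png

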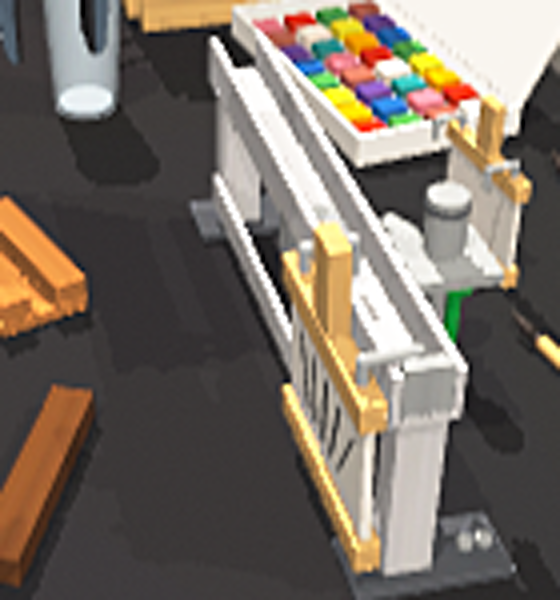

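View pics/top14.png

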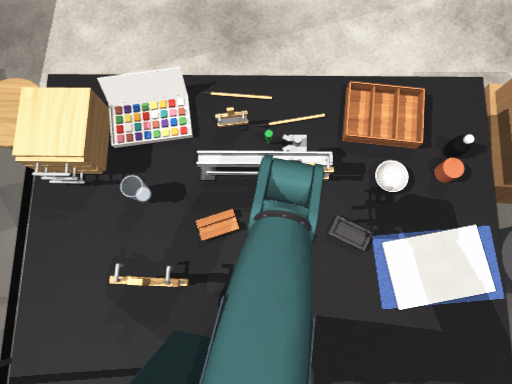

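```bash
python3 - <<'E'
from h import *
import pickle
np.set_printoptions(precision=4,suppress=True)
S=pickle.load(open('s14.pkl','rb'));t,s,w=S['top'],S['side'],S['wrist']
T=lambda x,y:((x+.5)/5.3-.5+190,(y+.5)/5.3-.5+125)
V=lambda x,y:((x+.5)/4-.5+210,(y+.5)/4-.5+130)
print('hook R arm',onz(t,*T(733,190),.166),'stop-left exp',-.2065)
print('tab top @.209 side',onz(s,*V(334,237),.209))
print('pin head tri',tri((t,*T(572,76)),(s,*V(448,195))))
print(status.get_obs()['t'])
E
```

```text
hook R arm [ 0.6113 -0.2031  0.166 ] stop-left exp -0.2065
tab top @.209 side [ 0.5863 -0.1506  0.209 ]
pin head tri (array([ 0.6692, -0.1077,  0.1981]), [np.float64(0.000770286387229367), np.float64(0.000770286387229489)])
23.2
```

View pics/wrist14.png

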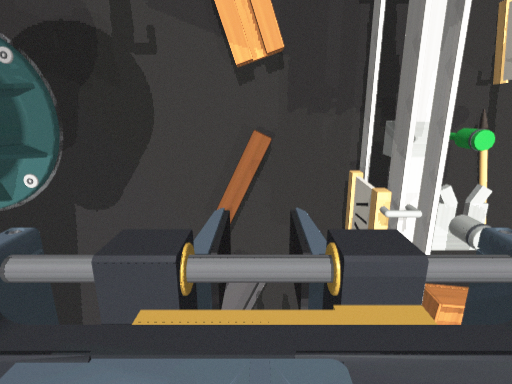

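```bash
python3 -c "
from station import job
print(job.sign_off())"
```

```text
the job is handed in; nothing more can be done
None
```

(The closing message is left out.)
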